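# Lid the jars for the bisque kiln

## Task

The four open clay jars on the kiln shelf are to be fired with their lids on, so that each pair shrinks together. Take the four lids from the wooden ware board and set each on the jar it was made for, knob up and fully home with its plate resting on the rim; lower them, do not let them drop, and leave the jars standing where they are. Do not disturb the cup and the vase.

Things in the scene. Friction and masses are not known exactly. Their poses are not given: they have to be found in the camera images.
- lid_wide_center (a point): The larger of the two round bisque clay lids, 114 mm across, 0.15 to 0.26 kg. 54 mm high: 14 mm flange below, tapering in 6 mm to its foot; 8 mm plate; then a round knob 25 mm across (full width 10 to 22 mm above the point). Point: on the axis, half-way up, 27 mm over the foot, 13 mm over the plate's underside (which rests on the rim); z up. Grip 16 mm above the point. Fits the casserole.
- lid_small_center (a point): The smaller round bisque clay lid, 84 mm across, 0.09 to 0.16 kg. 54 mm high: 14 mm flange below, tapering in 6 mm to its foot; 8 mm plate; then a round knob 25 mm across (full width 10 to 22 mm above the point). Point: on the axis, half-way up, 27 mm over the foot, 13 mm over the plate's underside (which rests on the rim); z up. Grip 16 mm above the point. Fits the tall jar.
- lid_square_center (a point): The square bisque clay lid, 84 x 84 mm, 0.11 to 0.2 kg. 54 mm high: 14 mm flange below, tapering in 6 mm to its foot; 8 mm plate; then a square knob, head 25 x 25 mm, parallel to the lid. Point: on the axis, half-way up, 27 mm over the foot, 13 mm over the plate's underside (which rests on the rim); z up. Grip 16 mm above the point. x, y along its sides. Fits the caddy, any way square.
- lid_oblong_center (a point): The oblong bisque clay lid, 118 x 78 mm, 0.13 to 0.22 kg. 54 mm high: 14 mm flange below, tapering in 6 mm to its foot; 8 mm plate; then a lengthwise bar handle, 64 x 16 mm; pinch across. Point: on the axis, half-way up, 27 mm over the foot, 13 mm over the plate's underside (which rests on the rim); z up. Grip 16 mm above the point. x along its length, y across. Fits the butter dish, either way round.
- casserole_mouth (a point): Mouth of the wide round bisque jar (casserole): 64 mm high, 120 mm across at the belly (two small side lugs, 137 mm over them), mouth 102 mm across inside, 6 mm wall, 0.7 kg, loose, standing on the kiln shelf (a square slab whose top is 18 mm above the bench). Point: centre of the mouth at rim height, z up. 
- tall_jar_mouth (a point): Mouth of the narrow, tall round bisque jar: 92 mm high, 94 mm across at the belly, mouth 72 mm across inside, 6 mm wall, 0.5 kg, loose, standing on the kiln shelf. Point: centre of the mouth at rim height, z up. 
- caddy_mouth (a point): Mouth of the square slab-built bisque caddy: 84 x 84 mm, 80 mm high, mouth 70 x 70 mm inside, 7 mm wall, 0.6 kg, loose, standing on the kiln shelf. Point: centre of the mouth at rim height, z up. x and y run parallel to its sides.
- butter_dish_mouth (a point): Mouth of the oblong slab-built bisque butter dish: 118 x 78 mm, 52 mm high, mouth 104 x 64 mm inside, 7 mm wall, 0.55 kg, loose, standing on the kiln shelf. Point: centre of the mouth at rim height, z up. x runs along its length, y across.
- cup_center (a point): A bystander: a handleless bisque cup 72 mm across and 77 mm high, at the back of the bench behind the work. Leave it alone. This point is on its axis half-way up.
- vase_center (a point): A bystander: a bisque vase 98 mm across and 152 mm high, at the left of the work. Leave it alone. This point is on its axis half-way up.

How it is judged:
By the outcome, as a careful person would: the job done as asked, in the order asked, and still so for the second after the job is handed in, with the robot touching nothing.
It also fails if it takes over 99 s, if anything falls off the work surface, if the arm or the gripper's body presses on something with over 40 N, if the wrist force passes 120 N, or if a joint passes its speed limit or range.

## Robot

A 6-joint arm with a two-finger parallel gripper is mounted at the origin on a cart in front of the work surface, level with it; the furniture and walls round the work are solid. World frame = base frame: x ahead of the robot, y to its left, z up, the work surface at z = 0. Lengths are in mm, angles in rad, forces in N, time in s.
With the tool pointing down it reaches from about 400 to 925 mm from the base axis. Payload 12.5 kg.
Tool frame: the origin (TCP) lies midway between the tips of the shut fingers; the grasp point (between the pads) lies 19 mm behind it; z points along the fingers, y is the direction in which the jaws open and shut (so a half turn about z gives the same grasp; the last joint's range is limited). The gripper opens to 95 mm and grips with 3 to 60 N. Pads are 20 mm wide; open, the fingers measure 119 mm over their backs; the gripper's body (75 mm by 180 mm) begins 59 mm behind the grasp point.
Start: joints at [1.079, 0.491, 1.559, -0, 1.092, -0.106], TCP at [235.173, 579.086, 214.661] pointing down, gripper open.
Joint ranges: [-3.1, 3.1], [-0.84, 2.19], [0.05, 2.79], [-1.13, 4.28], [0.06, 2.93], [-2.69, 2.69]. Speed limits (rad/s): [2.22, 2.22, 2.79, 3.14, 3.14, 3.14].

## Interface

Orientations are given as [roll, pitch, yaw] about the fixed x, y, z axes, in that order (R = Rz(yaw) Ry(pitch) Rx(roll)).
In Python, from cell import * gives the robot as it stands. The module is installed in compiled form; this text tells all that it offers.
- The arm moves only by the tool carry_out, never from a script. Its argument "moves" is a list of rows, each an object of numbers: "dx", "dy", "dz": the shift along the tool's x, y, z in m; "twist": the turn about the tool's z in degrees. A call has 1 to 5 rows; each row is the pose to reach, as a shift and turn from the pose commanded when the call began, along the tool's axes at that moment; what a row does not reach only later rows make up. A row lasts 1/10 s, in which the tool goes at most 50 mm and 8.59 degrees, less where a joint would pass 70% of its speed; a pose out of reach is approached as far as the arm can. A call with a gripper value outside its range is refused whole. "grip" is the finger opening in m, from 0 to 0.0951, set as the call begins (left out, the last holds). The fingers move at their own pace and stop on an object; the grip force is fixed at half the most. Time passes only in rows, so rows that repeat a pose let the fingers close. It gives the time, the measured TCP pose, the force and the opening at its end, in the units of the state.
- state(): the state, without advancing time (a new reading comes with each control period).
- read_camera(name): name is "side" or "top" or "wrist"; returns (picture, depth): 400x640x3 uint8, red, green, blue; 400x640 float32, mm along the optical axis (not along the pixel's ray), 0 where there is no reading.
- camera_info(name): a dict with "mtx" (3x3 intrinsics, pixels), "R" (3x3) and "t" (3): a world point X has camera coordinates R X + t. Camera axes: x right, y down, z forward; pixel columns grow to the right and rows downward; lengths in mm; the calibration is good to about 2 mm. A picture is of the moment at which its call begins: read the wrist's pose just before it. camera_info takes no time and is no camera call; for the wrist camera it gives the pose at the moment of the call.
- job_done(): hands the job in, once; it reports no verdict.
The state is a dict: "t": time; "joints": joint angles; "qvel": joint speeds; "tau": joint torques, N m; "eef_pos": TCP position; "tcp_rot": TCP orientation; "ft_force": force on the tool from outside, world axes, zero at the start; "moment": the same for the moment, N m; "opening": opening from 0.0 (shut) to 1.0 (fully open).
Only numpy, scipy, OpenCV 4.12 (cv2) and the standard library are available. Lean on these libraries where they do the work, as an engineer would, in place of code of your own. Each camera call takes 0.05 s, during which the arm holds its last target. There are 200 camera calls.

## Working session

There is one attempt and no reset: what is moved stays moved. The work goes in short steps, Python scripts to look and compute and a tool call to move; the robot and the scene stay as the last step left them, time stands still between calls to the robot, and variables do not carry over. Pictures are saved under pics/ and viewed, about 12 in all and at most 16, crops included, and the job is handed in when it is done.

Besides the shell and the picture viewer there is one more tool, called after "Emit:" as name(argument=value, ...), one argument or row to a line, values as JSON. carry_out: Moves the arm, as the interface text tells. Its arguments: {"type":"object","properties":{"moves":{"type":"array","items":{"type":"object","properties":{"dx":{"type":"number"},"dy":{"type":"number"},"dz":{"type":"number"},"twist":{"type":"number"}}}},"grip":{"type":"number"}},"required":["moves"]}

```bash
mkdir -p pics; python3 - <<'E'
from cell import *
import cv2,numpy as np
s=state();print({k:np.round(v,3).tolist() for k,v in s.items()})
for n in("top","side"):
    p,d=read_camera(n);i=camera_info(n);np.savez(n+"0.npz",p=p,d=d,**i)
    print(n,i["mtx"].round(1).tolist(),i["R"].round(3).tolist(),i["t"].round(1).tolist())
    cv2.imwrite(f"pics/{n}0.png",p[:,:,::-1])
E
```

```text
{'t': 0.0, 'joints': [1.079, 0.492, 1.559, -0.0, 1.092, -0.106], 'qvel': [0.0, -0.0, 0.001, -0.002, -0.002, -0.001], 'tau': [-0.002, -61.267, -25.817, 0.069, 0.048, -0.0], 'eef_pos': [235.039, 578.84, 214.04], 'tcp_rot': [-3.14, -0.0, 2.756], 'ft_force': [-0.678, 0.375, -0.011], 'moment': [-0.009, -0.019, -0.033], 'opening': 1.0}
top [[430.2, 0.0, 320.0], [0.0, 430.2, 203.4], [0.0, 0.0, 1.0]] [[0.006, -1.0, -0.002], [-0.987, -0.006, -0.158], [0.158, 0.003, -0.988]] [56.7, 626.9, 1465.8]
side [[397.5, 0.0, 315.9], [0.0, 397.5, 203.6], [0.0, 0.0, 1.0]] [[0.991, -0.132, 0.009], [-0.065, -0.54, -0.839], [0.116, 0.831, -0.544]] [-598.6, 177.0, 1245.5]
```

View pics/top0.png

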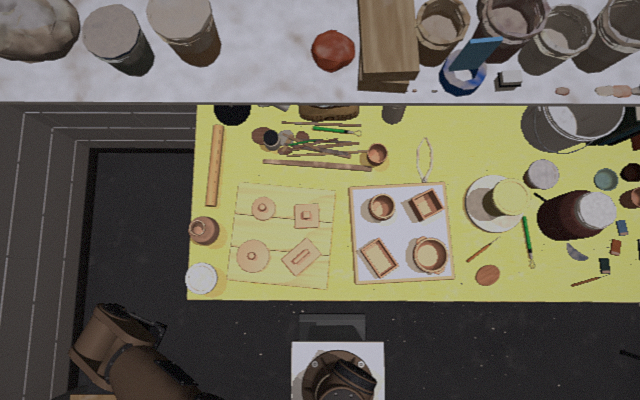

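View pics/side0.png

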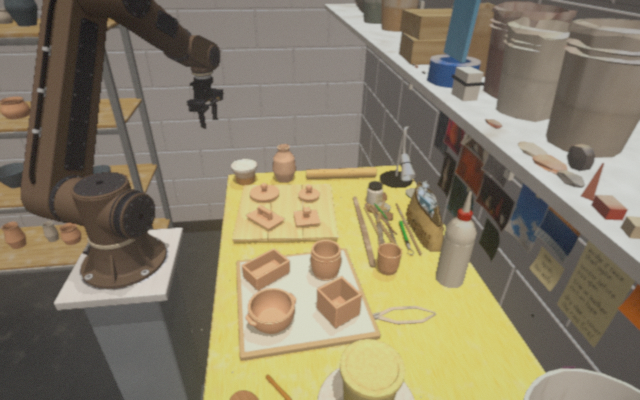

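The top view shows the lids on the board: small round (263,208), square (306,215), wide (253,256) and oblong (300,257). The jars on the shelf are the tall jar (380,207), caddy (426,206), butter dish (379,258) and casserole (430,254). The vase is at (203,230) and the cup at (376,154). Next I'll take rough positions and see what the wrist camera covers.

```bash
cat > h.py <<'E'
import numpy as np,cv2
def world(info,uv,z):
    """cast pixel rays onto plane z"""
    uv=np.atleast_2d(uv).astype(float)
    r=np.c_[uv,np.ones(len(uv))]@np.linalg.inv(info["mtx"]).T@info["R"]
    c=-info["R"].T@info["t"]
    return c+r*((z-c[2])/r[:,2])[:,None]
def cloud(info,d):
    v,u=np.mgrid[:d.shape[0],:d.shape[1]]
    k=info["mtx"];P=np.stack([(u-k[0,2])/k[0,0]*d,(v-k[1,2])/k[1,1]*d,d],-1)
    P=(P-info["t"])@info["R"];P[d<=0]=np.nan
    return P
E
python3 - <<'E'
from cell import *
from h import *
f=np.load("top0.npz");P=cloud(f,f["d"])
for n,(u,v),z in [("small",(263,208),60),("square",(306,215),60),("wide",(253,256),60),("oblong",(300,257),60),("tall",(380,207),110),("caddy",(426,206),98),("butter",(379,258),70),("cass",(430,254),82),("vase",(203,230),152),("cup",(376,154),77)]:
    w=P[v-22:v+22,u-22:u+22].reshape(-1,3)
    print(n,world(f,(u,v),z).round(0)[0],P[v,u].round(0),"z max",np.nanpercentile(w[:,2],[5,50,90,99]).round(0))
print("board",P[275:280,240:245,2].mean(),P[230:235,400:405,2].mean(),P[290:295,300:305,2].mean())
s=state();i=camera_info("wrist");p,d=read_camera("wrist");R=i["R"]
print(i["mtx"].round(1).tolist(),R.round(3).tolist(),(-R.T@i["t"]).round(1),s["eef_pos"],s["tcp_rot"])
cv2.imwrite("pics/w0.png",p[:,:,::-1])
E
```

```text
small [608. 259.  60.] [605. 257.  80.] z max [19. 26. 46. 76.]
square [584. 109.  60.] [581. 108.  79.] z max [20. 26. 47. 78.]
wide [441. 289.  60.] [440. 286.  78.] z max [19. 28. 48. 78.]
oblong [438. 128.  60.] [438. 127.  77.] z max [20. 28. 48. 79.]
tall [ 606. -142.  110.] [ 618. -154.   28.] z max [ 14.  21.  90. 113.]
caddy [ 612. -301.   98.] [ 623. -318.   28.] z max [ 13.  22.  93. 102.]
butter [ 436. -142.   70.] [ 438. -146.   34.] z max [15. 23. 66. 74.]
cass [ 450. -313.   82.] [ 453. -327.   24.] z max [14. 25. 79. 87.]
vase [521. 440. 152.] [520. 439. 154.] z max [-915.    2.  118.  152.]
cup [ 800. -136.   77.] [ 820. -145.    6.] z max [-4.  3. 33. 77.]
board 23.647050569714324 18.698881951804047 0.41094876877807596
[[282.2, 0.0, 318.4], [0.0, 282.2, 197.1], [0.0, 0.0, 1.0]] [[0.377, 0.926, -0.001], [0.899, -0.365, 0.243], [0.225, -0.092, -0.97]] [172.5 603.9 384.2] [235.0599615  578.88765035 214.13895841] [-3.14064772e+00 -8.17434659e-05  2.75583247e+00]
```

View pics/w0.png

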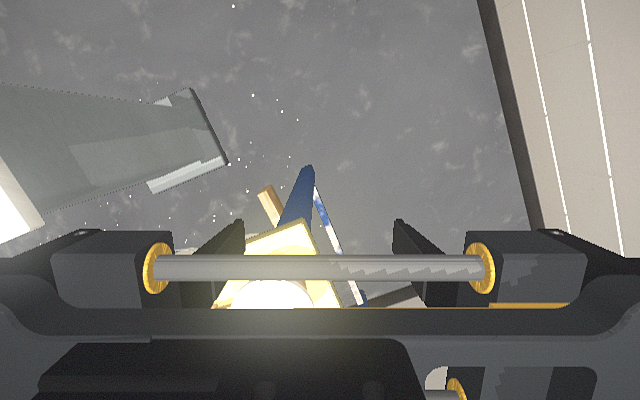

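The wrist view shows the camera sits on the tool's +x side, looks past the fingers and uses the upper half of the frame. The heights fit: board about 24 mm, lids' tops at 78, shelf at 18, and rims at about 110, 98, 70 and 82. I'll move the camera over the board with yaw π.

Emit:
carry_out(
  moves=[
    {"dx": -0.477,"dy": -0.226,"dz": -0.036,"twist": -22},
    {"dx": -0.477,"dy": -0.226,"dz": -0.036,"twist": -22},
    {"dx": -0.477,"dy": -0.226,"dz": -0.036,"twist": -22},
    {"dx": -0.477,"dy": -0.226,"dz": -0.036,"twist": -22},
    {"dx": -0.477,"dy": -0.226,"dz": -0.036,"twist": -22},
  ],
)

```text
t: 0.65
eef_pos: [401.9, 397.0, 231.4]
tcp_rot: [-3.142, -0.0, 3.14]
ft_force: [-0.1, 0.9, 0.9]
opening: 1.0
```

Emit:
carry_out(
  moves=[
    {"dx": -0.19,"dy": -0.207,"dz": -0.019},
    {"dx": -0.19,"dy": -0.207,"dz": -0.019},
    {"dx": -0.19,"dy": -0.207,"dz": -0.019},
    {"dx": -0.19,"dy": -0.207,"dz": -0.019},
    {"dx": -0.19,"dy": -0.207,"dz": -0.019},
  ],
)

```text
schema error: expected keys dx, dy, dz, twist
```

Emit:
carry_out(
  moves=[
    {"dx": -0.01,"dy": -0.01,"dz": 0},
    {"dx": -0.01,"dy": -0.01,"dz": 0},
    {"dx": -0.01,"dy": -0.01,"dz": 0},
  ],
)

```text
schema error: expected keys dx, dy, dz, twist
```

```bash
cat >> h.py <<'E'
def snap(tag,name="wrist"):
    from cell import state,camera_info,read_camera
    s=state();i=camera_info(name);p,d=read_camera(name)
    np.savez(tag+".npz",p=p,d=d,**i);cv2.imwrite(f"pics/{tag}.png",p[:,:,::-1])
    print(tag,"tcp",np.round(s["eef_pos"],1),np.round(s["tcp_rot"],4),"t",round(s["t"],2))
    return i,p,d
E
python3 - <<'E'
from h import *
i,p,d=snap("w1")
P=cloud(i,d)
print(P[60,::80].round(0).tolist())
E
```

```text
w1 tcp [401.9 397.  231.4] [-3.1416e+00 -1.0000e-04  3.1403e+00] t 0.65
[[57.0, -962.0, -910.0], [58.0, -621.0, -911.0], [59.0, -278.0, -907.0], [105.0, 118.0, -692.0], [59.0, 404.0, -910.0], [60.0, 746.0, -911.0], [61.0, 1086.0, -908.0], [75.0, 1376.0, -843.0]]
```

View pics/w1.png

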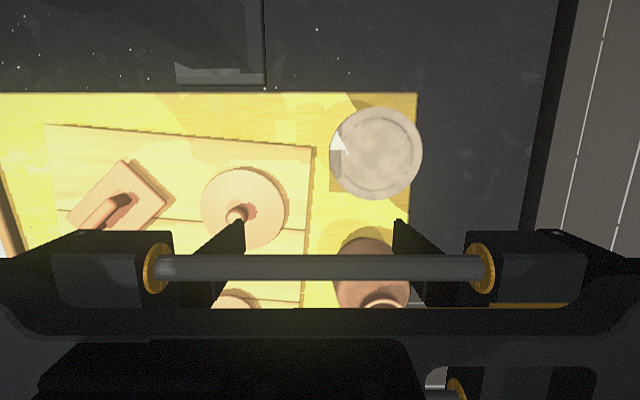

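The moves were refused because every key is required. This picture is short of the goal: it shows the wide lid at (245,210) and part of the oblong at (115,195). I'll redo the moves with all keys.

Emit:
carry_out(
  moves=[
    {"dx": -0.19,"dy": -0.207,"dz": -0.019,"twist": 0},
    {"dx": -0.19,"dy": -0.207,"dz": -0.019,"twist": 0},
    {"dx": -0.19,"dy": -0.207,"dz": -0.019,"twist": 0},
    {"dx": -0.19,"dy": -0.207,"dz": -0.019,"twist": 0},
    {"dx": -0.19,"dy": -0.207,"dz": -0.019,"twist": 0},
  ],
)

```text
t: 1.2
eef_pos: [570.4, 212.8, 248.3]
tcp_rot: [3.142, -0.0, 3.14]
ft_force: [-0.0, 1.0, -0.4]
opening: 1.0
```

Emit:
carry_out(
  moves=[
    {"dx": -0.02,"dy": -0.022,"dz": -0.002,"twist": 0},
    {"dx": -0.02,"dy": -0.022,"dz": -0.002,"twist": 0},
    {"dx": -0.02,"dy": -0.022,"dz": -0.002,"twist": 0},
  ],
)

```text
t: 1.5
eef_pos: [589.1, 192.2, 249.7]
tcp_rot: [3.142, -0.001, 3.138]
ft_force: [0.5, 0.2, 0.2]
opening: 1.0
```

```bash
python3 - <<'E'
from h import *
snap("w2")
E
```

```text
w2 tcp [589.1 192.2 249.7] [ 3.1415e+00 -1.0000e-03  3.1385e+00] t 1.5
```

View pics/w2.png

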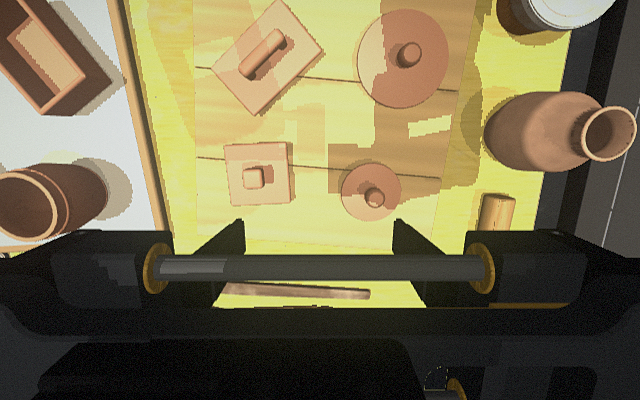

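The wrist picture shows all four lids: oblong (268,57), wide (403,57), square (258,175) and small (372,192). I'll fit their plates with depth-height masks.

```bash
cat >> h.py <<'E'
def blob(i,d,uv,zlo,zhi,zp,r=75):
    """xy (cast on plane zp) of the largest blob with height zlo..zhi near pixel uv; contour and filled"""
    P=cloud(i,d);c=world(i,uv,zp)[0]
    m=((P[...,2]>zlo)&(P[...,2]<zhi)&(np.hypot(P[...,0]-c[0],P[...,1]-c[1])<r)).astype(np.uint8)
    m=cv2.morphologyEx(m,cv2.MORPH_OPEN,np.ones((2,2),np.uint8))
    cs,_=cv2.findContours(m,cv2.RETR_EXTERNAL,cv2.CHAIN_APPROX_NONE)
    k=max(cs,key=cv2.contourArea)[:,0]
    zs=P[...,2][m>0]
    return world(i,k,zp)[:,:2].astype(np.float32),np.median(zs)
def circ(xy):
    """least squares circle through the convex hull"""
    h=cv2.convexHull(xy)[:,0].astype(float)
    a=np.linalg.lstsq(np.c_[2*h,np.ones(len(h))],(h**2).sum(1),rcond=None)[0]
    return a[:2].round(1),round(2*np.sqrt(a[2]+a[0]**2+a[1]**2),1)
def rect(xy):
    (c,s,a)=cv2.minAreaRect(xy)
    return np.round(c,1),np.round(s,1),round(a,1)
E
python3 - <<'E'
from h import *
f=dict(np.load("w2.npz"));d=f["d"]
P=cloud(f,d)
print("board z",np.nanmedian(P[105:130,330:350,2]),"shelf z",np.nanmedian(P[120:140,30:90,2]))
for n,uv in [("wide",(403,57)),("small",(372,192)),("square",(258,175)),("oblong",(268,57))]:
    fit=circ if n in("wide","small") else rect
    xy,z=blob(f,d,uv,38,52,46); k,zk=blob(f,d,uv,73,85,78,50)
    print(n,"plate",fit(xy),z.round(1),"enc",np.round(cv2.minEnclosingCircle(xy)[0],1),"knob",fit(k),zk.round(1), rect(k))
E
```

```text
board z 24.186495985848012 shelf z 18.28369904783093
wide plate (array([445.1, 295.5]), np.float64(111.8)) nan enc [445.  295.4] knob (array([445.1, 295.2]), np.float64(23.5)) nan (array([445.1, 295.3]), array([23.3, 23. ]), 25.0)
small plate (array([610.7, 263.8]), np.float64(81.8)) nan enc [610.7 263.9] knob (array([610.6, 263.7]), np.float64(23.5)) 76.9 (array([610.5, 263.7]), array([22.8, 22. ]), 89.8)
square plate (array([585.3, 111.6]), array([83.2, 83.1]), 2.8) nan enc [585.5 111.3] knob (array([585.1, 111.6]), array([24.8, 24.6]), 2.4) 77.1 (array([585.1, 111.6]), array([24.8, 24.6]), 2.4)
oblong plate (array([443.4, 129.1]), array([ 77.4, 117. ]), 41.3) nan enc [443.4 129. ] knob (array([443.5, 128.9]), array([15.3, 62.7]), 41.3) nan (array([443.5, 128.9]), array([15.3, 62.7]), 41.3)
```

All sizes match within 2 mm. Next the jars: move 412 mm to the right.

Emit:
carry_out(
  moves=[
    {"dx": 0,"dy": -0.412,"dz": -0.02,"twist": 0},
    {"dx": 0,"dy": -0.412,"dz": -0.02,"twist": 0},
    {"dx": 0,"dy": -0.412,"dz": -0.02,"twist": 0},
    {"dx": 0,"dy": -0.412,"dz": -0.02,"twist": 0},
    {"dx": 0,"dy": -0.412,"dz": -0.02,"twist": 0},
  ],
)

```text
t: 2.05
eef_pos: [588.2, -57.4, 262.7]
tcp_rot: [3.141, 0.0, -3.141]
ft_force: [0.8, 0.3, 0.1]
opening: 1.006
```

Emit:
carry_out(
  moves=[
    {"dx": 0,"dy": -0.162,"dz": -0.01,"twist": 0},
    {"dx": 0,"dy": -0.162,"dz": -0.01,"twist": 0},
    {"dx": 0,"dy": -0.162,"dz": -0.01,"twist": 0},
    {"dx": 0,"dy": -0.162,"dz": -0.01,"twist": 0},
    {"dx": 0,"dy": -0.162,"dz": -0.01,"twist": 0},
  ],
)

```text
t: 2.55
eef_pos: [588.4, -219.4, 272.1]
tcp_rot: [3.141, -0.0, 3.139]
ft_force: [0.7, -0.5, -0.7]
opening: 1.002
```

Emit:
carry_out(
  moves=[
    {"dx": 0,"dy": 0,"dz": 0,"twist": 0},
    {"dx": 0,"dy": 0,"dz": 0,"twist": 0},
  ],
)

```text
t: 2.75
eef_pos: [588.7, -217.0, 272.4]
tcp_rot: [3.141, -0.0, -3.141]
ft_force: [-0.9, 0.8, 1.4]
opening: 0.999
```

```bash
python3 - <<'E'
from h import *
snap("w3")
E
```

```text
w3 tcp [ 588.7 -217.   272.4] [ 3.1412e+00 -1.0000e-04 -3.1411e+00] t 2.75
```

View pics/w3.png

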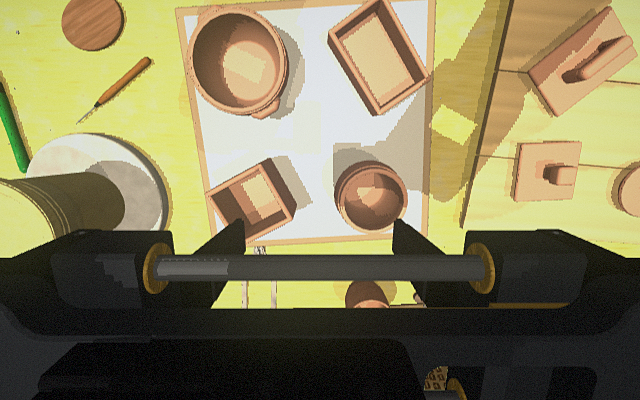

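Visible are the casserole (237,62), butter dish (380,57), caddy (250,200; one corner near the finger) and tall jar (371,197). I'll measure the rims.

```bash
python3 - <<'E'
from h import *
f=dict(np.load("w3.npz"));d=f["d"];P=cloud(f,d);V=f["p"].copy()
for n,uv,z in [("cass",(237,62),82),("butter",(380,57),70),("tall",(371,197),110),("caddy",(250,200),98)]:
    c=world(f,uv,z)[0]
    m=((abs(P[...,2]-z)<5)&(np.hypot(P[...,0]-c[0],P[...,1]-c[1])<80)).astype(np.uint8)
    k,h=cv2.findContours(m,cv2.RETR_CCOMP,cv2.CHAIN_APPROX_NONE)
    o=max((a for a,b in zip(k,h[0]) if b[3]<0),key=cv2.contourArea);q=max((a for a,b in zip(k,h[0]) if b[3]>=0),key=cv2.contourArea,default=o)
    cv2.drawContours(V,[o],-1,(0,255,0),1);cv2.drawContours(V,[q],-1,(0,0,255),1)
    W=lambda a:world(f,a[:,0],z)[:,:2].astype(np.float32)
    fit=circ if n in("cass","tall") else rect
    print(n,"outer",fit(W(o)),"inner",fit(W(q)),"rim z",np.nanmedian(P[...,2][m>0]).round(1))
cv2.imwrite("pics/w3b.png",cv2.resize(V[:260,150:450,::-1],None,fx=2,fy=2))
E
```

```text
cass outer (array([ 448.7, -313.6]), np.float64(116.6)) inner (array([ 448.7, -313.6]), np.float64(102.7)) rim z 81.4
butter outer (array([ 438.9, -143.1]), array([117. ,  77.9]), 34.3) inner (array([ 502.3, -143.5]), array([1.9, 1.7]), 47.6) rim z 69.3
tall outer (array([ 610.6, -150.8]), np.float64(83.2)) inner (array([ 610.4, -151. ]), np.float64(72.1)) rim z 109.8
caddy outer (array([ 620. , -305.4]), array([83.2, 84. ]), 27.9) inner (array([ 647.3, -272.4]), array([1.8, 2. ]), 45.5) rim z 97.3
```

View pics/w3b.png

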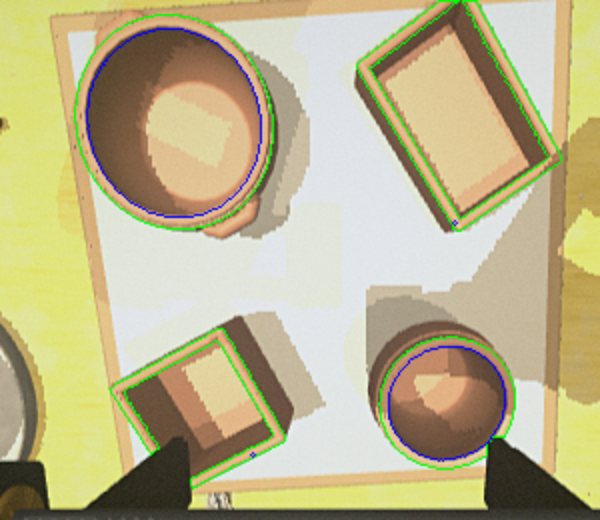

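The contours follow the rims and the sizes match. The butter dish's long axis lies at 34.3° and the caddy at 27.9°. I'll go back over the board at yaw 90° and measure the lids again, which shows any camera-to-tool bias.

Emit:
carry_out(
  moves=[
    {"dx": 0.064,"dy": 0.342,"dz": 0.01,"twist": 90},
    {"dx": 0.064,"dy": 0.342,"dz": 0.01,"twist": 90},
    {"dx": 0.064,"dy": 0.342,"dz": 0.01,"twist": 90},
    {"dx": 0.064,"dy": 0.342,"dz": 0.01,"twist": 90},
    {"dx": 0.064,"dy": 0.342,"dz": 0.01,"twist": 90},
  ],
)

```text
t: 3.3
eef_pos: [543.9, 20.9, 265.7]
tcp_rot: [3.141, 0.0, 2.412]
ft_force: [0.6, 0.9, 0.8]
opening: 1.002
```

```bash
cat > go.py <<'E'
import sys
from h import *
from cell import state
def go(x,y,z,yaw):
    s=state();p=np.array(s["eef_pos"]);a=s["tcp_rot"][2]
    D=np.array([x,y,z])-p
    tx=np.array([np.cos(a),np.sin(a),0]);ty=np.array([np.sin(a),-np.cos(a),0])
    tw=-((yaw-np.degrees(a)+180)%360-180)
    print(f"t {s['t']:.2f} tcp {p.round(1)} yaw {np.degrees(a):.2f} f {np.round(s['ft_force'],1)} op {s['opening']*95.1:.1f}mm -> dx {D@tx/1e3:.4f} dy {D@ty/1e3:.4f} dz {-D[2]/1e3:.4f} twist {tw:.2f} dist {np.linalg.norm(D):.0f}")
if __name__=="__main__": go(*map(float,sys.argv[1:]))
E
python3 go.py 525 125 255 90
```

```text
t 3.30 tcp [543.9  20.9 265.7] yaw 138.21 f [0.6 0.9 0.8] op 95.3mm -> dx 0.0835 dy 0.0651 dz 0.0107 twist 48.21 dist 106
```

Emit:
carry_out(
  moves=[
    {"dx": 0.0835,"dy": 0.065,"dz": 0.01,"twist": 47},
    {"dx": 0.0835,"dy": 0.065,"dz": 0.01,"twist": 47},
    {"dx": 0.0835,"dy": 0.065,"dz": 0.01,"twist": 47},
    {"dx": 0.0835,"dy": 0.065,"dz": 0.01,"twist": 47},
    {"dx": 0.0835,"dy": 0.065,"dz": 0.01,"twist": 47},
  ],
)

```text
t: 3.8
eef_pos: [524.7, 123.9, 255.6]
tcp_rot: [3.141, -0.0, 1.69]
ft_force: [-0.3, 0.1, -0.4]
opening: 1.002
```

Emit:
carry_out(
  moves=[
    {"dx": 0,"dy": 0,"dz": 0,"twist": 4},
    {"dx": 0,"dy": 0,"dz": 0,"twist": 4},
    {"dx": 0,"dy": 0,"dz": 0,"twist": 4},
  ],
)

```text
t: 4.1
eef_pos: [525.2, 122.6, 255.5]
tcp_rot: [3.141, -0.0, 1.626]
ft_force: [0.6, 0.1, -0.6]
opening: 0.999
```

```bash
python3 - <<'E'
from h import *
i,p,d=snap("w4")
from go import go
def px(X):
    c=i["R"]@X+i["t"];u=i["mtx"]@c;return (u[:2]/u[2]).round(0)
for n,X in [("wide",(445,295.4,62)),("small",(610.7,263.8,62)),("square",(585.3,111.6,62)),("oblong",(443.4,129,62))]:
    uv=px(np.array(X))
    fit=circ if n in("wide","small") else rect
    try:
        xy,z=blob(i,d,uv,38,52,46); k,zk=blob(i,d,uv,73,85,78,50)
        print(n,uv,"plate",fit(xy),"knob",fit(k))
    except Exception as e: print(n,uv,e)
go(443.4,129,130,131.3)
E
```

```text
w4 tcp [525.2 122.6 255.5] [ 3.1414e+00 -1.0000e-04  1.6265e+00] t 4.1
wide [257.  29.] plate (array([444.9, 291.2]), np.float64(110.6)) knob (array([444.8, 292.7]), np.float64(23.5))
small [396.  67.] plate (array([610.3, 260.7]), np.float64(82.0)) knob (array([610.1, 261. ]), np.float64(23.5))
square [363. 190.] plate (array([585.1, 108.5]), array([83.2, 81.8]), 3.2) knob (array([584.8, 108.7]), array([24.6, 23.5]), 3.2)
oblong [256. 171.] plate (array([443.3, 125.8]), array([ 77.3, 116.9]), 41.3) knob (array([443.5, 126.1]), array([15.6, 63. ]), 41.3)
t 4.15 tcp [525.3 122.4 255.5] yaw 93.16 f [ 0.3 -0.2 -0.1] op 94.9mm -> dx 0.0111 dy -0.0814 dz 0.1255 twist -38.14 dist 150
```

The difference between the yaws gives a constant camera bias of about (1.6, 1.4) mm at yaw 180°, which I subtract:

| Lid | x, y (mm) | Jar | x, y (mm) |
|---|---|---|---|
| oblong | 441.8, 127.7 | butter dish | 437.3, -144.5 |
| wide | 443.5, 294.0 | casserole | 447.1, -315.0 |
| small | 609.0, 262.4 | tall jar | 609.0, -152.3 |
| square | 583.7, 110.2 | caddy | 618.4, -306.8 |

The oblong lid goes first.

Emit:
carry_out(
  moves=[
    {"dx": 0.01,"dy": -0.083,"dz": 0.135,"twist": -38.1},
    {"dx": 0.01,"dy": -0.083,"dz": 0.135,"twist": -38.1},
    {"dx": 0.01,"dy": -0.083,"dz": 0.135,"twist": -38.1},
    {"dx": 0.01,"dy": -0.083,"dz": 0.135,"twist": -38.1},
    {"dx": 0.01,"dy": -0.083,"dz": 0.135,"twist": -38.1},
  ],
  grip=0.05,
)

```text
t: 4.65
eef_pos: [440.4, 127.6, 119.0]
tcp_rot: [-3.139, -0.002, 2.296]
ft_force: [0.4, -0.2, -0.2]
opening: 0.642
```

Emit:
carry_out(
  moves=[
    {"dx": 0,"dy": 0,"dz": 0,"twist": 0},
    {"dx": 0,"dy": 0,"dz": 0,"twist": 0},
    {"dx": 0,"dy": 0,"dz": 0,"twist": 0},
  ],
)

```text
t: 4.95
eef_pos: [442.4, 127.6, 120.7]
tcp_rot: [3.141, 0.0, 2.287]
ft_force: [-0.6, -0.4, -0.3]
opening: 0.528
```

```bash
python3 go.py 441.8 127.7 49 131.3
```

```text
t 4.95 tcp [442.4 127.6 120.7] yaw 131.02 f [-0.6 -0.4 -0.3] op 50.3mm -> dx 0.0005 dy -0.0004 dz 0.0717 twist -0.28 dist 72
```

Emit:
carry_out(
  moves=[
    {"dx": 0.0005,"dy": -0.0004,"dz": 0.04,"twist": -0.3},
    {"dx": 0.0005,"dy": -0.0004,"dz": 0.062,"twist": -0.3},
    {"dx": 0.0005,"dy": -0.0004,"dz": 0.0715,"twist": -0.3},
    {"dx": 0.0005,"dy": -0.0004,"dz": 0.0715,"twist": -0.3},
    {"dx": 0.0005,"dy": -0.0004,"dz": 0.0715,"twist": -0.3},
  ],
)

```text
t: 5.45
eef_pos: [441.9, 127.7, 49.6]
tcp_rot: [3.141, 0.0, 2.293]
ft_force: [-0.2, -0.2, 0.3]
opening: 0.523
```

Emit:
carry_out(
  moves=[
    {"dx": 0,"dy": 0,"dz": 0,"twist": 0},
    {"dx": 0,"dy": 0,"dz": 0,"twist": 0},
    {"dx": 0,"dy": 0,"dz": 0,"twist": 0},
    {"dx": 0,"dy": 0,"dz": 0,"twist": 0},
    {"dx": 0,"dy": 0,"dz": 0,"twist": 0},
  ],
  grip=0.0,
)

```text
t: 5.95
eef_pos: [441.5, 127.6, 49.1]
tcp_rot: [3.141, 0.0, 2.293]
ft_force: [0.9, 0.4, -0.9]
opening: 0.167
```

```bash
python3 go.py 441.8 127.7 49 131.3
```

```text
t 5.95 tcp [441.5 127.6  49.1] yaw 131.39 f [ 0.9  0.4 -0.9] op 15.9mm -> dx -0.0001 dy 0.0003 dz 0.0001 twist 0.09 dist 0
```

The grip holds at 15.9 mm, the handle's width. Lift, starting the turn.

Emit:
carry_out(
  moves=[
    {"dx": 0,"dy": 0,"dz": -0.02,"twist": 0},
    {"dx": 0,"dy": 0,"dz": -0.05,"twist": 0},
    {"dx": 0,"dy": 0,"dz": -0.09,"twist": 8},
    {"dx": 0,"dy": 0,"dz": -0.1,"twist": 16},
    {"dx": 0,"dy": 0,"dz": -0.1,"twist": 24},
  ],
)

```text
t: 6.45
eef_pos: [442.1, 127.8, 150.7]
tcp_rot: [3.138, 0.0, 1.869]
ft_force: [-0.3, 0.5, -2.3]
opening: 0.166
```

```bash
python3 go.py 437.3 -144.5 140 34.3
```

```text
t 6.45 tcp [442.1 127.8 150.7] yaw 107.07 f [-0.3  0.5 -2.3] op 15.8mm -> dx -0.2589 dy -0.0845 dz 0.0107 twist 72.77 dist 273
```

Emit:
carry_out(
  moves=[
    {"dx": -0.038,"dy": -0.0125,"dz": 0,"twist": 8},
    {"dx": -0.076,"dy": -0.025,"dz": 0,"twist": 16},
    {"dx": -0.114,"dy": -0.037,"dz": 0,"twist": 24},
    {"dx": -0.152,"dy": -0.05,"dz": 0,"twist": 32},
    {"dx": -0.19,"dy": -0.062,"dz": 0,"twist": 40},
  ],
)

```text
t: 6.95
eef_pos: [438.6, -73.7, 148.9]
tcp_rot: [-3.141, -0.0, 1.171]
ft_force: [0.3, -0.1, -2.3]
opening: 0.164
```

```bash
python3 go.py 437.3 -144.5 140 34.3
```

```text
t 6.95 tcp [438.6 -73.7 148.9] yaw 67.07 f [ 0.3 -0.1 -2.3] op 15.6mm -> dx -0.0657 dy 0.0263 dz 0.0089 twist 32.77 dist 71
```

Emit:
carry_out(
  moves=[
    {"dx": -0.03,"dy": 0.012,"dz": 0.005,"twist": 8},
    {"dx": -0.055,"dy": 0.022,"dz": 0.009,"twist": 16},
    {"dx": -0.0657,"dy": 0.0263,"dz": 0.009,"twist": 24},
    {"dx": -0.0657,"dy": 0.0263,"dz": 0.009,"twist": 32.8},
    {"dx": -0.0657,"dy": 0.0263,"dz": 0.009,"twist": 32.8},
  ],
)

```text
t: 7.45
eef_pos: [437.9, -143.3, 139.7]
tcp_rot: [-3.141, 0.0, 0.6]
ft_force: [0.7, 0.5, -1.3]
opening: 0.166
```

Emit:
carry_out(
  moves=[
    {"dx": 0,"dy": 0,"dz": 0,"twist": 0},
    {"dx": 0,"dy": 0,"dz": 0,"twist": 0},
    {"dx": 0,"dy": 0,"dz": 0,"twist": 0},
  ],
)

```text
t: 7.75
eef_pos: [438.2, -142.7, 139.9]
tcp_rot: [-3.142, -0.0, 0.606]
ft_force: [-0.0, 0.3, -1.5]
opening: 0.165
```

```bash
python3 - <<'E'
from h import *
from go import go
snap("w5")
go(437.3,-144.5,84,34.3)
E
```

```text
w5 tcp [ 438.2 -142.7  139.9] [-3.1416e+00 -1.0000e-04  6.0640e-01] t 7.75
t 7.80 tcp [ 438.2 -142.7  139.9] yaw 34.71 f [-0.7  0.9 -1.2] op 16.1mm -> dx -0.0018 dy 0.0010 dz 0.0559 twist 0.41 dist 56
```

View pics/w5.png

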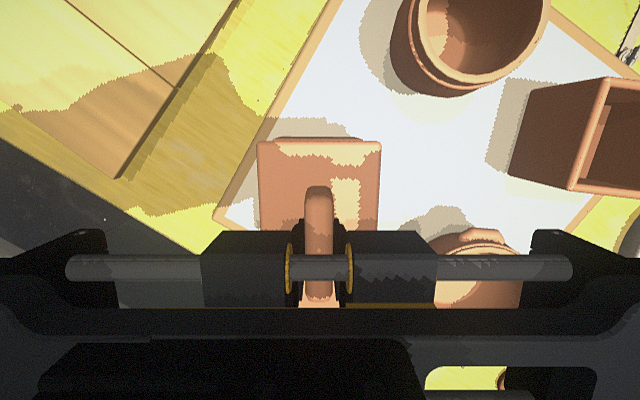

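The lid is held level over the dish, which is almost hidden beneath it; the tall jar is at (480,40) and the caddy at (590,135). Lower to just above the rim with the corrections.

Emit:
carry_out(
  moves=[
    {"dx": -0.0018,"dy": 0.001,"dz": 0.02,"twist": 0.4},
    {"dx": -0.0018,"dy": 0.001,"dz": 0.033,"twist": 0.4},
    {"dx": -0.0018,"dy": 0.001,"dz": 0.039,"twist": 0.4},
    {"dx": -0.0018,"dy": 0.001,"dz": 0.039,"twist": 0.4},
    {"dx": -0.0018,"dy": 0.001,"dz": 0.039,"twist": 0.4},
  ],
)

```text
t: 8.3
eef_pos: [437.5, -144.8, 101.3]
tcp_rot: [3.141, -0.0, 0.597]
ft_force: [0.1, 0.6, -1.2]
opening: 0.162
```

```bash
python3 go.py 437.3 -144.5 81 34.3
```

```text
t 8.30 tcp [ 437.5 -144.8  101.3] yaw 34.22 f [ 0.1  0.6 -1.2] op 15.4mm -> dx 0.0001 dy -0.0004 dz 0.0203 twist -0.08 dist 20
```

Emit:
carry_out(
  moves=[
    {"dx": 0,"dy": 0,"dz": 0.003,"twist": 0},
    {"dx": 0,"dy": 0,"dz": 0.006,"twist": 0},
    {"dx": 0,"dy": 0,"dz": 0.009,"twist": 0},
    {"dx": 0,"dy": 0,"dz": 0.012,"twist": 0},
    {"dx": 0,"dy": 0,"dz": 0.014,"twist": 0},
  ],
)

```text
t: 8.8
eef_pos: [437.2, -144.8, 86.6]
tcp_rot: [-3.141, 0.0, 0.597]
ft_force: [0.1, -0.7, -1.1]
opening: 0.163
```

Emit:
carry_out(
  moves=[
    {"dx": 0,"dy": 0,"dz": 0.002,"twist": 0},
    {"dx": 0,"dy": 0,"dz": 0.004,"twist": 0},
    {"dx": 0,"dy": 0,"dz": 0.005,"twist": 0},
    {"dx": 0,"dy": 0,"dz": 0.0055,"twist": 0},
  ],
)

```text
t: 9.2
eef_pos: [437.2, -144.8, 81.5]
tcp_rot: [-3.141, -0.0, 0.597]
ft_force: [-2.8, 0.8, 10.2]
opening: 0.167
```

```bash
python3 go.py 437.3 -144.5 81 34.3
```

```text
t 9.20 tcp [ 437.2 -144.8   81.5] yaw 34.20 f [-2.8  0.8 10.2] op 15.9mm -> dx 0.0002 dy -0.0002 dz 0.0005 twist -0.10 dist 1
```

Contact gives 10 N at 81.5 mm, exactly the seated height. I'll release and retreat.

Emit:
carry_out(
  moves=[
    {"dx": 0,"dy": 0,"dz": 0,"twist": 0},
    {"dx": 0,"dy": 0,"dz": 0,"twist": 0},
    {"dx": 0,"dy": 0,"dz": 0,"twist": 0},
    {"dx": 0,"dy": 0,"dz": 0,"twist": 0},
    {"dx": 0,"dy": 0,"dz": 0,"twist": 0},
  ],
  grip=0.04,
)

```text
t: 9.7
eef_pos: [437.3, -144.8, 81.4]
tcp_rot: [3.142, -0.0, 0.597]
ft_force: [0.5, 0.1, -0.4]
opening: 0.414
```

Emit:
carry_out(
  moves=[
    {"dx": 0,"dy": 0,"dz": -0.01,"twist": 0},
    {"dx": 0,"dy": 0,"dz": -0.04,"twist": 0},
    {"dx": 0,"dy": 0,"dz": -0.085,"twist": 0},
    {"dx": 0,"dy": 0,"dz": -0.13,"twist": -8},
    {"dx": 0,"dy": 0,"dz": -0.15,"twist": -16},
  ],
)

```text
t: 10.2
eef_pos: [437.9, -145.1, 235.8]
tcp_rot: [3.137, -0.001, 0.882]
ft_force: [0.1, 0.2, -0.3]
opening: 0.419
```

```bash
python3 go.py 443.5 294 150 92.6
```

```text
t 10.20 tcp [ 437.9 -145.1  235.8] yaw 50.51 f [ 0.1  0.2 -0.3] op 39.9mm -> dx 0.3424 dy -0.2749 dz 0.0858 twist -42.09 dist 447
```

Emit:
carry_out(
  moves=[
    {"dx": 0.342,"dy": -0.275,"dz": 0.086,"twist": -40},
    {"dx": 0.342,"dy": -0.275,"dz": 0.02,"twist": -40},
    {"dx": 0.342,"dy": -0.275,"dz": 0.02,"twist": -40},
    {"dx": 0.342,"dy": -0.275,"dz": 0.04,"twist": -40},
    {"dx": 0.342,"dy": -0.275,"dz": 0.06,"twist": -40},
  ],
)

```text
t: 10.7
eef_pos: [441.4, 105.2, 206.7]
tcp_rot: [3.139, -0.0, 1.58]
ft_force: [0.7, -0.7, -0.3]
opening: 0.422
```

```bash
python3 go.py 443.5 294 150 90
```

```text
t 10.70 tcp [441.4 105.2 206.7] yaw 90.51 f [ 0.7 -0.7 -0.3] op 40.1mm -> dx 0.1888 dy 0.0038 dz 0.0567 twist 0.51 dist 197
```

Emit:
carry_out(
  moves=[
    {"dx": 0.1888,"dy": 0.0038,"dz": 0.057,"twist": 0.5},
    {"dx": 0.1888,"dy": 0.0038,"dz": 0.057,"twist": 0.5},
    {"dx": 0.1888,"dy": 0.0038,"dz": 0.057,"twist": 0.5},
    {"dx": 0.1888,"dy": 0.0038,"dz": 0.057,"twist": 0.5},
    {"dx": 0.1888,"dy": 0.0038,"dz": 0.07,"twist": 0.5},
  ],
  grip=0.05,
)

```text
t: 11.2
eef_pos: [444.5, 296.3, 135.6]
tcp_rot: [3.14, -0.001, 1.57]
ft_force: [1.3, -1.2, 0.1]
opening: 0.522
```

Emit:
carry_out(
  moves=[
    {"dx": 0,"dy": 0,"dz": 0.02,"twist": 0},
    {"dx": 0,"dy": 0,"dz": 0.03,"twist": 0},
    {"dx": 0,"dy": 0,"dz": 0.03,"twist": 0},
    {"dx": 0,"dy": 0,"dz": 0.03,"twist": 0},
  ],
)

```text
t: 11.6
eef_pos: [445.1, 291.8, 106.3]
tcp_rot: [3.141, -0.0, 1.565]
ft_force: [0.5, -0.7, 0.8]
opening: 0.528
```

```bash
python3 go.py 443.5 294 49 90
```

```text
t 11.60 tcp [445.1 291.8 106.3] yaw 89.66 f [ 0.5 -0.7  0.8] op 50.3mm -> dx 0.0022 dy -0.0016 dz 0.0573 twist -0.34 dist 57
```

Emit:
carry_out(
  moves=[
    {"dx": 0.0022,"dy": -0.0016,"dz": 0.03,"twist": -0.3},
    {"dx": 0.0022,"dy": -0.0016,"dz": 0.05,"twist": -0.3},
    {"dx": 0.0022,"dy": -0.0016,"dz": 0.057,"twist": -0.3},
    {"dx": 0.0022,"dy": -0.0016,"dz": 0.057,"twist": -0.3},
    {"dx": 0.0022,"dy": -0.0016,"dz": 0.057,"twist": -0.3},
  ],
)

```text
t: 12.1
eef_pos: [443.8, 294.3, 49.7]
tcp_rot: [3.14, -0.001, 1.57]
ft_force: [0.3, -0.2, -0.0]
opening: 0.527
```

Emit:
carry_out(
  moves=[
    {"dx": 0,"dy": 0,"dz": 0,"twist": 0},
    {"dx": 0,"dy": 0,"dz": 0,"twist": 0},
    {"dx": 0,"dy": 0,"dz": 0,"twist": 0},
    {"dx": 0,"dy": 0,"dz": 0,"twist": 0},
    {"dx": 0,"dy": 0,"dz": 0,"twist": 0},
  ],
  grip=0.0,
)

```text
t: 12.6
eef_pos: [443.2, 294.2, 48.9]
tcp_rot: [3.141, -0.0, 1.571]
ft_force: [-1.1, -1.7, 4.8]
opening: 0.25
```

Emit:
carry_out(
  moves=[
    {"dx": 0,"dy": 0,"dz": -0.02,"twist": 0},
    {"dx": 0,"dy": 0,"dz": -0.05,"twist": 0},
    {"dx": 0,"dy": 0,"dz": -0.09,"twist": 0},
    {"dx": 0,"dy": 0,"dz": -0.13,"twist": 0},
    {"dx": 0,"dy": 0,"dz": -0.14,"twist": 0},
  ],
)

```text
t: 13.1
eef_pos: [444.2, 294.7, 192.2]
tcp_rot: [3.137, -0.002, 1.571]
ft_force: [0.3, 0.2, -2.6]
opening: 0.251
```

```bash
python3 go.py 447.1 -315 180 90
```

```text
t 13.10 tcp [444.2 294.7 192.2] yaw 90.00 f [ 0.3  0.2 -2.6] op 23.9mm -> dx -0.6097 dy 0.0029 dz 0.0122 twist -0.00 dist 610
```

Emit:
carry_out(
  moves=[
    {"dx": -0.03,"dy": 0,"dz": 0,"twist": 0},
    {"dx": -0.075,"dy": 0,"dz": 0,"twist": 0},
    {"dx": -0.12,"dy": 0,"dz": 0,"twist": 0},
    {"dx": -0.165,"dy": 0,"dz": 0,"twist": 0},
    {"dx": -0.21,"dy": 0,"dz": 0,"twist": 0},
  ],
)

```text
t: 13.6
eef_pos: [442.4, 82.6, 187.7]
tcp_rot: [-3.14, 0.0, 1.571]
ft_force: [0.9, -0.4, -2.2]
opening: 0.25
```

Emit:
carry_out(
  moves=[
    {"dx": -0.045,"dy": 0,"dz": 0,"twist": 0},
    {"dx": -0.09,"dy": 0,"dz": 0,"twist": 0},
    {"dx": -0.135,"dy": 0,"dz": 0,"twist": 0},
    {"dx": -0.18,"dy": 0,"dz": 0,"twist": 0},
    {"dx": -0.225,"dy": 0,"dz": 0,"twist": 0},
  ],
)

```text
t: 14.1
eef_pos: [442.4, -142.5, 187.7]
tcp_rot: [-3.14, -0.001, 1.57]
ft_force: [0.9, -0.5, -1.9]
opening: 0.251
```

Emit:
carry_out(
  moves=[
    {"dx": -0.045,"dy": 0,"dz": 0,"twist": 0},
    {"dx": -0.09,"dy": 0,"dz": 0,"twist": 0},
    {"dx": -0.135,"dy": 0,"dz": 0,"twist": 0},
    {"dx": -0.165,"dy": 0,"dz": 0,"twist": 0},
    {"dx": -0.175,"dy": 0,"dz": 0.01,"twist": 0},
  ],
)

```text
t: 14.6
eef_pos: [442.9, -318.7, 177.8]
tcp_rot: [3.141, 0.001, 1.568]
ft_force: [1.1, 0.2, -1.8]
opening: 0.252
```

Emit:
carry_out(
  moves=[
    {"dx": 0,"dy": 0,"dz": 0.02,"twist": 0},
    {"dx": 0,"dy": 0,"dz": 0.04,"twist": 0},
    {"dx": 0,"dy": 0,"dz": 0.06,"twist": 0},
    {"dx": 0,"dy": 0,"dz": 0.06,"twist": 0},
    {"dx": 0,"dy": 0,"dz": 0.06,"twist": 0},
  ],
)

```text
t: 15.1
eef_pos: [443.0, -315.2, 118.1]
tcp_rot: [-3.14, -0.001, 1.571]
ft_force: [0.4, 0.6, -1.8]
opening: 0.251
```

```bash
python3 go.py 447.1 -315 113 90
```

```text
t 15.10 tcp [ 443.  -315.2  118.1] yaw 90.02 f [ 0.4  0.6 -1.8] op 23.8mm -> dx 0.0002 dy 0.0041 dz 0.0051 twist 0.02 dist 7
```

Emit:
carry_out(
  moves=[
    {"dx": 0.0002,"dy": 0.004,"dz": 0.003,"twist": 0},
    {"dx": 0.0002,"dy": 0.004,"dz": 0.006,"twist": 0},
    {"dx": 0.0002,"dy": 0.004,"dz": 0.006,"twist": 0},
    {"dx": 0.0002,"dy": 0.004,"dz": 0.006,"twist": 0},
  ],
)

```text
t: 15.5
eef_pos: [447.1, -315.6, 112.8]
tcp_rot: [3.141, 0.0, 1.571]
ft_force: [-0.1, 0.9, -1.3]
opening: 0.251
```

```bash
python3 go.py 447.1 -315 93 90
```

```text
t 15.50 tcp [ 447.1 -315.6  112.8] yaw 90.00 f [-0.1  0.9 -1.3] op 23.9mm -> dx 0.0006 dy -0.0000 dz 0.0198 twist -0.00 dist 20
```

Emit:
carry_out(
  moves=[
    {"dx": 0.0005,"dy": 0,"dz": 0.003,"twist": 0},
    {"dx": 0.0005,"dy": 0,"dz": 0.006,"twist": 0},
    {"dx": 0.0005,"dy": 0,"dz": 0.009,"twist": 0},
    {"dx": 0.0005,"dy": 0,"dz": 0.012,"twist": 0},
    {"dx": 0.0005,"dy": 0,"dz": 0.014,"twist": 0},
  ],
)

```text
t: 16.0
eef_pos: [447.0, -315.1, 98.1]
tcp_rot: [-3.141, -0.0, 1.571]
ft_force: [-0.3, 0.8, -1.8]
opening: 0.255
```

Emit:
carry_out(
  moves=[
    {"dx": 0,"dy": 0,"dz": 0.002,"twist": 0},
    {"dx": 0,"dy": 0,"dz": 0.004,"twist": 0},
    {"dx": 0,"dy": 0,"dz": 0.005,"twist": 0},
    {"dx": 0,"dy": 0,"dz": 0.0055,"twist": 0},
  ],
)

```text
t: 16.4
eef_pos: [447.1, -315.1, 92.9]
tcp_rot: [-3.142, -0.0, 1.571]
ft_force: [0.6, -0.4, -2.0]
opening: 0.249
```

```bash
python3 go.py 447.1 -315 93 90
```

```text
t 16.40 tcp [ 447.1 -315.1   92.9] yaw 89.99 f [ 0.6 -0.4 -2. ] op 23.7mm -> dx 0.0001 dy 0.0000 dz -0.0001 twist -0.01 dist 0
```

No contact yet; creep down.

Emit:
carry_out(
  moves=[
    {"dx": 0,"dy": 0,"dz": 0.0004,"twist": 0},
    {"dx": 0,"dy": 0,"dz": 0.0008,"twist": 0},
    {"dx": 0,"dy": 0,"dz": 0.001,"twist": 0},
    {"dx": 0,"dy": 0,"dz": 0.001,"twist": 0},
  ],
)

```text
t: 16.8
eef_pos: [447.1, -315.1, 92.7]
tcp_rot: [3.141, 0.0, 1.571]
ft_force: [-2.0, 2.4, 7.1]
opening: 0.248
```

Seated (7 N up at 92.7). Release, retreat and head for the small lid.

Emit:
carry_out(
  moves=[
    {"dx": 0,"dy": 0,"dz": 0,"twist": 0},
    {"dx": 0,"dy": 0,"dz": 0,"twist": 0},
    {"dx": 0,"dy": 0,"dz": 0,"twist": 0},
    {"dx": 0,"dy": 0,"dz": 0,"twist": 0},
    {"dx": 0,"dy": 0,"dz": 0,"twist": 0},
  ],
  grip=0.05,
)

```text
t: 17.3
eef_pos: [447.1, -315.1, 92.0]
tcp_rot: [3.142, -0.0, 1.571]
ft_force: [0.1, -0.9, 0.3]
opening: 0.517
```

Emit:
carry_out(
  moves=[
    {"dx": 0,"dy": 0,"dz": -0.01,"twist": 0},
    {"dx": 0,"dy": 0,"dz": -0.04,"twist": 0},
    {"dx": 0,"dy": 0,"dz": -0.085,"twist": 0},
    {"dx": 0,"dy": 0,"dz": -0.12,"twist": 0},
    {"dx": 0,"dy": 0,"dz": -0.13,"twist": 0},
  ],
)

```text
t: 17.8
eef_pos: [447.9, -315.8, 226.4]
tcp_rot: [3.137, 0.004, 1.571]
ft_force: [0.9, -0.7, -0.3]
opening: 0.526
```

Emit:
carry_out(
  moves=[
    {"dx": 0.05,"dy": 0,"dz": 0,"twist": 0},
    {"dx": 0.1,"dy": 0,"dz": 0,"twist": 0},
    {"dx": 0.15,"dy": 0,"dz": 0,"twist": 0},
    {"dx": 0.2,"dy": 0,"dz": 0,"twist": 0},
    {"dx": 0.245,"dy": 0.02,"dz": 0,"twist": 0},
  ],
)

```text
t: 18.3
eef_pos: [465.4, -67.9, 222.2]
tcp_rot: [-3.141, -0.0, 1.57]
ft_force: [2.5, -0.9, 0.4]
opening: 0.525
```

Emit:
carry_out(
  moves=[
    {"dx": 0.04,"dy": 0.03,"dz": 0,"twist": 0},
    {"dx": 0.08,"dy": 0.06,"dz": 0,"twist": 0},
    {"dx": 0.12,"dy": 0.09,"dz": 0,"twist": 0},
    {"dx": 0.16,"dy": 0.12,"dz": 0,"twist": 0},
    {"dx": 0.2,"dy": 0.14,"dz": 0,"twist": 0},
  ],
)

```text
t: 18.8
eef_pos: [608.3, 131.8, 221.7]
tcp_rot: [-3.141, 0.0, 1.571]
ft_force: [0.7, -0.5, 0.1]
opening: 0.53
```

Emit:
carry_out(
  moves=[
    {"dx": 0.05,"dy": 0,"dz": 0,"twist": 0},
    {"dx": 0.1,"dy": 0,"dz": 0.02,"twist": 0},
    {"dx": 0.131,"dy": 0.001,"dz": 0.06,"twist": 0},
    {"dx": 0.131,"dy": 0.001,"dz": 0.1,"twist": 0},
    {"dx": 0.131,"dy": 0.001,"dz": 0.115,"twist": 0},
  ],
)

```text
t: 19.3
eef_pos: [605.9, 261.4, 102.8]
tcp_rot: [-3.136, 0.002, 1.572]
ft_force: [-0.8, -0.3, -0.1]
opening: 0.528
```

Emit:
carry_out(
  moves=[
    {"dx": 0,"dy": 0,"dz": 0,"twist": 0},
    {"dx": 0,"dy": 0,"dz": 0,"twist": 0},
    {"dx": 0,"dy": 0,"dz": 0,"twist": 0},
  ],
)

```text
t: 19.6
eef_pos: [609.3, 260.4, 109.4]
tcp_rot: [3.139, -0.001, 1.57]
ft_force: [0.5, -0.2, 0.1]
opening: 0.525
```

```bash
python3 go.py 609 262.4 49 90
```

```text
t 19.60 tcp [609.3 260.4 109.4] yaw 89.93 f [ 0.5 -0.2  0.1] op 50.0mm -> dx 0.0020 dy -0.0003 dz 0.0604 twist -0.07 dist 60
```

Emit:
carry_out(
  moves=[
    {"dx": 0.002,"dy": -0.0003,"dz": 0.025,"twist": 0},
    {"dx": 0.002,"dy": -0.0003,"dz": 0.043,"twist": 0},
    {"dx": 0.002,"dy": -0.0003,"dz": 0.053,"twist": 0},
    {"dx": 0.002,"dy": -0.0003,"dz": 0.056,"twist": 0},
    {"dx": 0.002,"dy": -0.0003,"dz": 0.057,"twist": 0},
  ],
)

```text
t: 20.1
eef_pos: [608.4, 262.8, 50.9]
tcp_rot: [3.141, -0.0, 1.57]
ft_force: [0.4, 0.3, 0.1]
opening: 0.523
```

```bash
python3 go.py 609 262.4 49 90
```

```text
t 20.10 tcp [608.4 262.8  50.9] yaw 89.97 f [0.4 0.3 0.1] op 49.8mm -> dx -0.0004 dy 0.0006 dz 0.0019 twist -0.03 dist 2
```

Emit:
carry_out(
  moves=[
    {"dx": 0,"dy": 0.0004,"dz": 0.0015,"twist": 0},
    {"dx": 0,"dy": 0.0004,"dz": 0.0015,"twist": 0},
  ],
)

```text
t: 20.3
eef_pos: [608.6, 262.9, 49.3]
tcp_rot: [3.141, -0.0, 1.571]
ft_force: [0.2, 0.4, 0.5]
opening: 0.525
```

Emit:
carry_out(
  moves=[
    {"dx": 0,"dy": 0,"dz": 0,"twist": 0},
    {"dx": 0,"dy": 0,"dz": 0,"twist": 0},
    {"dx": 0,"dy": 0,"dz": 0,"twist": 0},
    {"dx": 0,"dy": 0,"dz": 0,"twist": 0},
    {"dx": 0,"dy": 0,"dz": 0,"twist": 0},
  ],
  grip=0.0,
)

```text
t: 20.8
eef_pos: [608.4, 262.9, 48.7]
tcp_rot: [3.141, -0.0, 1.571]
ft_force: [0.3, -0.2, 0.9]
opening: 0.25
```

Emit:
carry_out(
  moves=[
    {"dx": 0,"dy": 0,"dz": -0.02,"twist": 0},
    {"dx": 0,"dy": 0,"dz": -0.05,"twist": 0},
    {"dx": 0,"dy": 0,"dz": -0.09,"twist": 0},
    {"dx": 0,"dy": 0,"dz": -0.13,"twist": 0},
    {"dx": 0,"dy": 0,"dz": -0.14,"twist": 0},
  ],
)

```text
t: 21.3
eef_pos: [609.5, 263.3, 193.1]
tcp_rot: [3.136, -0.002, 1.571]
ft_force: [-0.6, -0.2, -0.8]
opening: 0.252
```

Emit:
carry_out(
  moves=[
    {"dx": -0.03,"dy": 0,"dz": 0,"twist": 0},
    {"dx": -0.075,"dy": 0,"dz": 0,"twist": 0},
    {"dx": -0.12,"dy": 0,"dz": 0,"twist": 0},
    {"dx": -0.165,"dy": 0,"dz": 0,"twist": 0},
    {"dx": -0.21,"dy": 0,"dz": 0,"twist": 0},
  ],
)

```text
t: 21.8
eef_pos: [607.6, 51.2, 187.7]
tcp_rot: [-3.14, -0.0, 1.571]
ft_force: [0.0, -0.1, -1.2]
opening: 0.252
```

Emit:
carry_out(
  moves=[
    {"dx": -0.045,"dy": 0,"dz": 0,"twist": 0},
    {"dx": -0.09,"dy": 0,"dz": 0,"twist": 0},
    {"dx": -0.135,"dy": 0,"dz": 0,"twist": 0},
    {"dx": -0.175,"dy": 0,"dz": 0,"twist": 0},
    {"dx": -0.2,"dy": 0,"dz": 0,"twist": 0},
  ],
)

```text
t: 22.3
eef_pos: [607.6, -149.9, 187.5]
tcp_rot: [-3.14, -0.0, 1.569]
ft_force: [-0.1, 0.6, -2.5]
opening: 0.251
```

Emit:
carry_out(
  moves=[
    {"dx": -0.004,"dy": 0,"dz": 0.01,"twist": 0},
    {"dx": -0.004,"dy": 0,"dz": 0.025,"twist": 0},
    {"dx": -0.004,"dy": 0,"dz": 0.035,"twist": 0},
    {"dx": -0.004,"dy": 0,"dz": 0.04,"twist": 0},
    {"dx": -0.004,"dy": 0,"dz": 0.04,"twist": 0},
  ],
)

```text
t: 22.8
eef_pos: [608.0, -150.3, 147.6]
tcp_rot: [-3.14, -0.001, 1.571]
ft_force: [0.4, -0.6, -1.0]
opening: 0.249
```

```bash
python3 go.py 609 -152.3 121 90
```

```text
t 22.80 tcp [ 608.  -150.3  147.6] yaw 90.04 f [ 0.4 -0.6 -1. ] op 23.7mm -> dx -0.0020 dy 0.0010 dz 0.0266 twist 0.04 dist 27
```

Emit:
carry_out(
  moves=[
    {"dx": -0.0016,"dy": 0.001,"dz": 0.004,"twist": 0},
    {"dx": -0.0016,"dy": 0.001,"dz": 0.006,"twist": 0},
    {"dx": -0.0016,"dy": 0.001,"dz": 0.006,"twist": 0},
    {"dx": -0.0016,"dy": 0.001,"dz": 0.006,"twist": 0},
  ],
)

```text
t: 23.2
eef_pos: [609.3, -152.7, 142.8]
tcp_rot: [3.141, 0.0, 1.571]
ft_force: [-0.6, -0.2, -1.1]
opening: 0.253
```

```bash
python3 go.py 609 -151.9 121 90
```

```text
t 23.20 tcp [ 609.3 -152.7  142.8] yaw 89.99 f [-0.6 -0.2 -1.1] op 24.0mm -> dx 0.0008 dy -0.0003 dz 0.0218 twist -0.01 dist 22
```

Emit:
carry_out(
  moves=[
    {"dx": 0.0006,"dy": -0.0002,"dz": 0.003,"twist": 0},
    {"dx": 0.0006,"dy": -0.0002,"dz": 0.006,"twist": 0},
    {"dx": 0.0006,"dy": -0.0002,"dz": 0.01,"twist": 0},
    {"dx": 0.0006,"dy": -0.0002,"dz": 0.014,"twist": 0},
    {"dx": 0.0006,"dy": -0.0002,"dz": 0.016,"twist": 0},
  ],
)

```text
t: 23.7
eef_pos: [608.8, -152.1, 126.0]
tcp_rot: [-3.141, -0.0, 1.571]
ft_force: [-0.3, 0.1, -1.0]
opening: 0.255
```

Emit:
carry_out(
  moves=[
    {"dx": 0,"dy": 0,"dz": 0.002,"twist": 0},
    {"dx": 0,"dy": 0,"dz": 0.004,"twist": 0},
    {"dx": 0,"dy": 0,"dz": 0.005,"twist": 0},
    {"dx": 0,"dy": 0,"dz": 0.0055,"twist": 0},
  ],
)

```text
t: 24.1
eef_pos: [609.0, -152.2, 121.0]
tcp_rot: [3.142, -0.0, 1.571]
ft_force: [0.5, 0.5, -0.3]
opening: 0.253
```

```bash
python3 go.py 609 -151.9 121 90
```

```text
t 24.10 tcp [ 609.  -152.2  121. ] yaw 89.99 f [ 0.5  0.5 -0.3] op 24.1mm -> dx 0.0003 dy -0.0000 dz 0.0000 twist -0.01 dist 0
```

Emit:
carry_out(
  moves=[
    {"dx": 0,"dy": 0,"dz": 0.0004,"twist": 0},
    {"dx": 0,"dy": 0,"dz": 0.0008,"twist": 0},
    {"dx": 0,"dy": 0,"dz": 0.001,"twist": 0},
    {"dx": 0,"dy": 0,"dz": 0.001,"twist": 0},
  ],
)

```text
t: 24.5
eef_pos: [609.2, -152.2, 120.7]
tcp_rot: [3.141, 0.0, 1.571]
ft_force: [-0.6, 0.6, 4.8]
opening: 0.254
```

Seated (4.8 N at 120.7; expected 120.6). Release and go to the square lid.

Emit:
carry_out(
  moves=[
    {"dx": 0,"dy": 0,"dz": 0,"twist": 0},
    {"dx": 0,"dy": 0,"dz": 0,"twist": 0},
    {"dx": 0,"dy": 0,"dz": 0,"twist": 0},
    {"dx": 0,"dy": 0,"dz": 0,"twist": 0},
    {"dx": 0,"dy": 0,"dz": 0,"twist": 0},
  ],
  grip=0.05,
)

```text
t: 25.0
eef_pos: [609.0, -152.1, 119.9]
tcp_rot: [-3.142, -0.0, 1.571]
ft_force: [0.1, 0.6, 0.5]
opening: 0.519
```

Emit:
carry_out(
  moves=[
    {"dx": 0,"dy": 0,"dz": -0.01,"twist": 0},
    {"dx": 0,"dy": 0,"dz": -0.04,"twist": 0},
    {"dx": 0,"dy": 0,"dz": -0.08,"twist": 0},
    {"dx": 0,"dy": 0,"dz": -0.09,"twist": 0},
    {"dx": 0,"dy": 0,"dz": -0.09,"twist": 0},
  ],
)

```text
t: 25.5
eef_pos: [609.6, -152.3, 212.3]
tcp_rot: [3.138, 0.001, 1.571]
ft_force: [0.2, 0.4, -0.8]
opening: 0.524
```

Emit:
carry_out(
  moves=[
    {"dx": 0.05,"dy": -0.005,"dz": 0,"twist": 0},
    {"dx": 0.1,"dy": -0.01,"dz": 0,"twist": 0},
    {"dx": 0.15,"dy": -0.015,"dz": 0,"twist": 0},
    {"dx": 0.195,"dy": -0.02,"dz": 0,"twist": 0},
    {"dx": 0.235,"dy": -0.025,"dz": 0,"twist": 0},
  ],
)

```text
t: 26.0
eef_pos: [582.9, 85.0, 208.7]
tcp_rot: [-3.139, -0.0, 1.571]
ft_force: [0.4, -0.4, 0.5]
opening: 0.526
```

Emit:
carry_out(
  moves=[
    {"dx": 0.027,"dy": 0,"dz": 0.03,"twist": -2.8},
    {"dx": 0.027,"dy": 0,"dz": 0.065,"twist": -2.8},
    {"dx": 0.027,"dy": 0,"dz": 0.09,"twist": -2.8},
    {"dx": 0.027,"dy": 0,"dz": 0.1,"twist": -2.8},
    {"dx": 0.027,"dy": 0,"dz": 0.1,"twist": -2.8},
  ],
)

```text
t: 26.5
eef_pos: [583.2, 109.7, 108.3]
tcp_rot: [-3.138, 0.0, 1.619]
ft_force: [0.8, -0.2, 0.9]
opening: 0.522
```

```bash
python3 go.py 583.7 110.2 49 92.8
```

```text
t 26.50 tcp [583.2 109.7 108.3] yaw 92.78 f [ 0.8 -0.2  0.9] op 49.6mm -> dx 0.0005 dy 0.0005 dz 0.0593 twist -0.02 dist 59
```

Emit:
carry_out(
  moves=[
    {"dx": 0.0005,"dy": 0.0005,"dz": 0.025,"twist": 0},
    {"dx": 0.0005,"dy": 0.0005,"dz": 0.045,"twist": 0},
    {"dx": 0.0005,"dy": 0.0005,"dz": 0.055,"twist": 0},
    {"dx": 0.0005,"dy": 0.0005,"dz": 0.058,"twist": 0},
    {"dx": 0.0005,"dy": 0.0005,"dz": 0.058,"twist": 0},
  ],
)

```text
t: 27.0
eef_pos: [584.9, 110.3, 52.7]
tcp_rot: [3.141, -0.0, 1.619]
ft_force: [0.2, 0.1, -0.6]
opening: 0.527
```

```bash
python3 go.py 583.7 110.2 49 92.8
```

```text
t 27.00 tcp [584.9 110.3  52.7] yaw 92.78 f [ 0.2  0.1 -0.6] op 50.1mm -> dx -0.0000 dy -0.0012 dz 0.0037 twist -0.02 dist 4
```

Emit:
carry_out(
  moves=[
    {"dx": 0,"dy": -0.001,"dz": 0.002,"twist": 0},
    {"dx": 0,"dy": -0.001,"dz": 0.0035,"twist": 0},
    {"dx": 0,"dy": -0.001,"dz": 0.0035,"twist": 0},
  ],
)

```text
t: 27.3
eef_pos: [583.6, 110.4, 48.9]
tcp_rot: [3.141, -0.0, 1.62]
ft_force: [-0.4, 0.0, -0.6]
opening: 0.528
```

Emit:
carry_out(
  moves=[
    {"dx": 0,"dy": 0,"dz": 0,"twist": 0},
    {"dx": 0,"dy": 0,"dz": 0,"twist": 0},
    {"dx": 0,"dy": 0,"dz": 0,"twist": 0},
    {"dx": 0,"dy": 0,"dz": 0,"twist": 0},
    {"dx": 0,"dy": 0,"dz": 0,"twist": 0},
  ],
  grip=0.0,
)

```text
t: 27.8
eef_pos: [583.5, 110.4, 48.6]
tcp_rot: [3.142, -0.0, 1.62]
ft_force: [-0.2, -0.1, 1.4]
opening: 0.262
```

Emit:
carry_out(
  moves=[
    {"dx": 0,"dy": 0,"dz": -0.02,"twist": 0},
    {"dx": 0,"dy": 0,"dz": -0.05,"twist": 0},
    {"dx": 0,"dy": 0,"dz": -0.09,"twist": 0},
    {"dx": 0,"dy": 0,"dz": -0.13,"twist": 0},
    {"dx": 0,"dy": 0,"dz": -0.15,"twist": 0},
  ],
)

```text
t: 28.3
eef_pos: [584.1, 110.4, 201.8]
tcp_rot: [3.138, -0.0, 1.62]
ft_force: [0.2, 0.5, -2.3]
opening: 0.257
```

Emit:
carry_out(
  moves=[
    {"dx": -0.03,"dy": 0,"dz": 0,"twist": -5},
    {"dx": -0.07,"dy": 0,"dz": 0,"twist": -10},
    {"dx": -0.115,"dy": 0,"dz": 0,"twist": -15},
    {"dx": -0.16,"dy": 0,"dz": 0,"twist": -20},
    {"dx": -0.205,"dy": 0,"dz": 0,"twist": -25},
  ],
)

```text
t: 28.8
eef_pos: [593.2, -96.0, 198.4]
tcp_rot: [-3.141, -0.0, 2.06]
ft_force: [0.5, -0.6, -2.0]
opening: 0.259
```

```bash
python3 go.py 618.4 -306.8 190 117.9
```

```text
t 28.80 tcp [593.2 -96.  198.4] yaw 118.01 f [ 0.5 -0.6 -2. ] op 24.6mm -> dx -0.1979 dy -0.0767 dz 0.0084 twist 0.11 dist 212
```

Emit:
carry_out(
  moves=[
    {"dx": -0.042,"dy": -0.016,"dz": 0,"twist": 0.1},
    {"dx": -0.084,"dy": -0.032,"dz": 0,"twist": 0.1},
    {"dx": -0.126,"dy": -0.048,"dz": 0,"twist": 0.1},
    {"dx": -0.168,"dy": -0.065,"dz": 0,"twist": 0.1},
    {"dx": -0.19,"dy": -0.074,"dz": 0,"twist": 0.1},
  ],
)

```text
t: 29.3
eef_pos: [616.2, -300.4, 197.9]
tcp_rot: [-3.141, -0.0, 2.052]
ft_force: [0.4, 0.8, -1.2]
opening: 0.262
```

Emit:
carry_out(
  moves=[
    {"dx": -0.006,"dy": -0.002,"dz": 0.02,"twist": 0},
    {"dx": -0.006,"dy": -0.002,"dz": 0.04,"twist": 0},
    {"dx": -0.006,"dy": -0.002,"dz": 0.055,"twist": 0},
    {"dx": -0.006,"dy": -0.002,"dz": 0.06,"twist": 0},
    {"dx": -0.006,"dy": -0.002,"dz": 0.06,"twist": 0},
  ],
)

```text
t: 29.8
eef_pos: [617.6, -302.8, 138.0]
tcp_rot: [-3.141, -0.001, 2.055]
ft_force: [-0.6, -0.3, -1.8]
opening: 0.258
```

```bash
python3 go.py 618.4 -306.8 109 117.9
```

```text
t 29.80 tcp [ 617.6 -302.8  138. ] yaw 117.72 f [-0.6 -0.3 -1.8] op 24.6mm -> dx -0.0039 dy -0.0011 dz 0.0290 twist -0.18 dist 29
```

Emit:
carry_out(
  moves=[
    {"dx": -0.0039,"dy": -0.0011,"dz": 0.005,"twist": -0.2},
    {"dx": -0.0039,"dy": -0.0011,"dz": 0.008,"twist": -0.2},
    {"dx": -0.0039,"dy": -0.0011,"dz": 0.009,"twist": -0.2},
    {"dx": -0.0039,"dy": -0.0011,"dz": 0.009,"twist": -0.2},
  ],
)

```text
t: 30.2
eef_pos: [618.5, -307.2, 129.7]
tcp_rot: [3.141, 0.0, 2.058]
ft_force: [-0.8, 0.4, -1.9]
opening: 0.264
```

```bash
python3 go.py 618.4 -306.8 109 117.9
```

```text
t 30.20 tcp [ 618.5 -307.2  129.7] yaw 117.89 f [-0.8  0.4 -1.9] op 25.1mm -> dx 0.0004 dy 0.0001 dz 0.0207 twist -0.01 dist 21
```

Emit:
carry_out(
  moves=[
    {"dx": 0.0003,"dy": 0,"dz": 0.003,"twist": 0},
    {"dx": 0.0003,"dy": 0,"dz": 0.006,"twist": 0},
    {"dx": 0.0003,"dy": 0,"dz": 0.009,"twist": 0},
    {"dx": 0.0003,"dy": 0,"dz": 0.013,"twist": 0},
    {"dx": 0.0003,"dy": 0,"dz": 0.015,"twist": 0},
  ],
)

```text
t: 30.7
eef_pos: [618.2, -306.8, 113.9]
tcp_rot: [-3.141, -0.001, 2.058]
ft_force: [0.3, 0.4, -1.9]
opening: 0.26
```

Emit:
carry_out(
  moves=[
    {"dx": 0,"dy": 0,"dz": 0.002,"twist": 0},
    {"dx": 0,"dy": 0,"dz": 0.004,"twist": 0},
    {"dx": 0,"dy": 0,"dz": 0.005,"twist": 0},
    {"dx": 0,"dy": 0,"dz": 0.0055,"twist": 0},
  ],
)

```text
t: 31.1
eef_pos: [618.4, -306.9, 109.2]
tcp_rot: [3.142, -0.0, 2.058]
ft_force: [-0.5, 0.4, 1.2]
opening: 0.265
```

```bash
python3 go.py 618.4 -306.8 109 117.9
```

```text
t 31.10 tcp [ 618.4 -306.9  109.2] yaw 117.89 f [-0.5  0.4  1.2] op 25.2mm -> dx 0.0001 dy 0.0001 dz 0.0002 twist -0.01 dist 0
```

Emit:
carry_out(
  moves=[
    {"dx": 0,"dy": 0,"dz": 0.0004,"twist": 0},
    {"dx": 0,"dy": 0,"dz": 0.0008,"twist": 0},
    {"dx": 0,"dy": 0,"dz": 0.0008,"twist": 0},
  ],
)

```text
t: 31.4
eef_pos: [618.4, -307.0, 109.2]
tcp_rot: [3.141, 0.001, 2.058]
ft_force: [-2.1, 1.4, 5.5]
opening: 0.257
```

Emit:
carry_out(
  moves=[
    {"dx": 0,"dy": 0,"dz": 0,"twist": 0},
    {"dx": 0,"dy": 0,"dz": 0,"twist": 0},
    {"dx": 0,"dy": 0,"dz": 0,"twist": 0},
    {"dx": 0,"dy": 0,"dz": 0,"twist": 0},
    {"dx": 0,"dy": 0,"dz": 0,"twist": 0},
  ],
  grip=0.05,
)

```text
t: 31.9
eef_pos: [618.4, -307.0, 108.2]
tcp_rot: [3.142, -0.0, 2.058]
ft_force: [-0.6, 0.5, -0.4]
opening: 0.518
```

Emit:
carry_out(
  moves=[
    {"dx": 0,"dy": 0,"dz": -0.01,"twist": 0},
    {"dx": 0,"dy": 0,"dz": -0.04,"twist": 0},
    {"dx": 0,"dy": 0,"dz": -0.08,"twist": 0},
    {"dx": 0,"dy": 0,"dz": -0.12,"twist": 0},
    {"dx": 0,"dy": 0,"dz": -0.16,"twist": 0},
  ],
)

```text
t: 32.4
eef_pos: [618.1, -306.8, 270.7]
tcp_rot: [3.141, 0.0, 2.058]
ft_force: [0.1, 0.3, 0.6]
opening: 0.526
```

```bash
python3 go.py 588 -217 300 180
```

```text
t 32.40 tcp [ 618.1 -306.8  270.7] yaw 117.89 f [0.1 0.3 0.6] op 50.0mm -> dx 0.0934 dy 0.0154 dz -0.0293 twist -62.11 dist 99
```

Go to the earlier viewpoint to check all four.

Emit:
carry_out(
  moves=[
    {"dx": 0.093,"dy": 0.015,"dz": -0.03,"twist": -42},
    {"dx": 0.093,"dy": 0.015,"dz": -0.03,"twist": -42},
    {"dx": 0.093,"dy": 0.015,"dz": -0.03,"twist": -42},
    {"dx": 0.093,"dy": 0.015,"dz": -0.03,"twist": -42},
    {"dx": 0.093,"dy": 0.015,"dz": -0.03,"twist": -42},
  ],
)

```text
t: 32.9
eef_pos: [588.0, -217.3, 299.6]
tcp_rot: [-3.141, 0.001, 2.797]
ft_force: [0.1, 0.2, -0.5]
opening: 0.523
```

Emit:
carry_out(
  moves=[
    {"dx": 0,"dy": 0,"dz": 0,"twist": -20},
    {"dx": 0,"dy": 0,"dz": 0,"twist": -20},
    {"dx": 0,"dy": 0,"dz": 0,"twist": -20},
    {"dx": 0,"dy": 0,"dz": 0,"twist": -20},
    {"dx": 0,"dy": 0,"dz": 0,"twist": -20},
  ],
)

```text
t: 33.4
eef_pos: [588.1, -217.7, 298.8]
tcp_rot: [-3.141, 0.001, 3.138]
ft_force: [0.2, -0.5, 1.1]
opening: 0.529
```

```bash
python3 - <<'E'
from h import *
i,p,d=snap("w6")
def px(X):
    c=i["R"]@X+i["t"];u=i["mtx"]@c;return u[:2]/u[2]
for n,x,y,z,k in [("cass",448.7,-313.6,82,1),("butter",438.9,-143.1,70,0),("tall",610.6,-150.8,110,1),("caddy",620,-305.4,98,0)]:
    uv=px(np.array([x,y,z+8])); fit=circ if k else rect
    P=cloud(i,d);m=(np.hypot(P[...,0]-x,P[...,1]-y)<62)&(abs(P[...,2]-z-8)<6)
    A=np.c_[P[m][:,:2]-[x,y],np.ones(m.sum())];q=np.linalg.lstsq(A,P[m][:,2],rcond=None)[0]
    print(n,"plate",fit(blob(i,d,uv,z+4,z+14,z+8)[0]),"knob",fit(blob(i,d,uv,z+35,z+46,z+40,40)[0]),"plate z",q[2].round(1),"want",z+8,"tilt deg",np.degrees(q[:2]).round(2))
snap("top1","top")
b=dict(np.load("top0.npz"));t=dict(np.load("top1.npz"));A=cloud(b,b["d"]);B=cloud(t,t["d"])
for n,u,v in [("vase",203,230),("cup",376,154)]:
    print(n,"depth diff",np.nanmax(abs(A-B)[v-14:v+14,u-14:u+14,2]).round(1),"img diff",np.abs(b["p"].astype(int)-t["p"])[v-14:v+14,u-14:u+14].mean().round(2))
E
```

```text
w6 tcp [ 588.1 -217.7  298.8] [-3.1414e+00  6.0000e-04  3.1379e+00] t 33.4
cass plate (array([ 449.9, -311.5]), np.float64(111.2)) knob (array([ 449.9, -311.4]), np.float64(23.2)) plate z 88.5 want 90 tilt deg [-0.    0.03]
butter plate (array([ 440.2, -144.5]), array([117.7,  77.6]), 34.2) knob (array([ 440.7, -144.8]), array([63.1, 15.9]), 34.2) plate z 77.1 want 78 tilt deg [-0.04  0.06]
tall plate (array([ 610.3, -151.3]), np.float64(81.0)) knob (array([ 609.7, -151.6]), np.float64(23.6)) plate z 116.6 want 118 tilt deg [0.37 0.1 ]
caddy plate (array([ 619.8, -305.6]), array([83.2, 83.3]), 27.8) knob (array([ 619.4, -305.6]), array([24.3, 25.1]), 26.8) plate z 105.0 want 106 tilt deg [ 0.16 -0.04]
top1 tcp [ 588.  -217.7  298.7] [-3.1415e+00  4.0000e-04  3.1380e+00] t 33.45
vase depth diff 16.7 img diff 9.62
cup depth diff 15.8 img diff 10.44
```

View pics/w6.png

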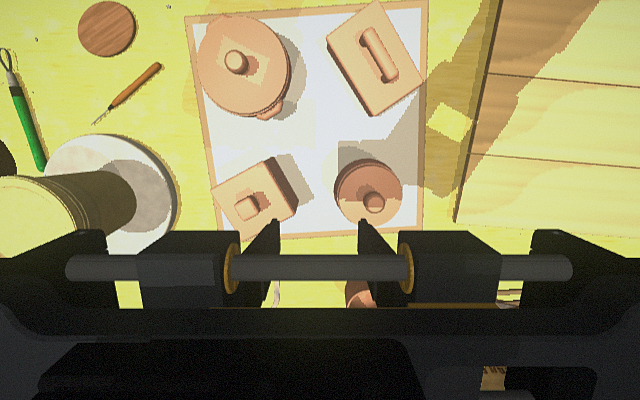

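The last picture shows all four lids on their jars: wide (240,63), oblong (377,60), square (255,197) and small (368,192). All are level, with plates at rim height, the board is empty and the gripper is clear. Hand in.

```bash
python3 -c "
from cell import *
job_done();print(state()['t'])"
```

```text
the job is handed in; nothing more can be done
the job is handed in; nothing more can be done
```

All four lids are on their jars, knob up: oblong on the butter dish, wide on the casserole, small on the tall jar and square on the caddy. Each was lowered until light contact (about 5–10 N at the expected seated height), then released. I handed the job in at about 33.5 s.

**Seating:** the last wrist view shows the plates level, with tilt under 0.4°. They sit 0.9–1.4 mm below their nominal heights. The rims alone had already read up to 0.7 mm low, so I take this as camera bias.

**Jar positions:** in plan the lids are within 0.6 mm of the first rim measurements on the tall jar and caddy, 1.9 mm on the butter dish and 2.4 mm on the casserole. That is about the camera's accuracy plus the play in the fit. I did not re-measure the jars themselves, so a jar shift of a millimetre or two cannot be ruled out.

**Cup and vase:** the arm never went near either. My before-and-after check from the top camera was inconclusive: it showed depth differences of about 16 mm around both, which I put down to noise at their edges.

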